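Eject a pressed tile through the guard window

ROBOT

A 7-joint arm with a two-finger parallel gripper is mounted at the origin on the work surface. World frame = base frame: x ahead of the robot, y to its left, z up, the work surface at z = 0. Lengths are in m, angles in rad, forces in N, time in s.
With the tool pointing down it reaches from about 0.425 to 0.8 m from the base axis. Payload 8.3 kg.
Tool frame: the origin (TCP) lies between the finger pads; the fingertips stand env.finger_overhang ahead of it and the grasp point (between the pads) lies 2 mm behind it (env.finger_overhang is the distance from the TCP to the fingertips, in m); z points along the fingers, y is the line along which they close (so a half turn about z gives the same grasp; the last joint's range is limited). The gripper opens to 85 mm and grips with 20 to 120 N. Pads are 22 mm wide; open, the fingers measure 114 mm over their backs; the gripper's body (76 mm by 85 mm) begins 54 mm behind the grasp point. The pads swing forward as they close: fully open they stand 13 mm farther back than shut.
Start: joints at [1.214, 0.383, 0.016, 1.37, -0.006, 1.388, -0.046], TCP at [0.181, -0.598, 0.248] pointing down, gripper open.
Joint ranges: [-2.95, 2.95], [-0.25, 2.06], [-1.52, 1.56], [0.18, 2.33], [-1.44, 4.58], [0.02, 2.06], [-3.01, 3.01]. Speed limits (rad/s): [2.39, 2.39, 3.01, 3.01, 3.14, 3.14, 3.14].

INTERFACE

Orientations are given as a unit quaternion [w, x, y, z].
In Python, from plant import env, cams, ticket gives the robot as it stands (env), with the cameras (cams) and the job (ticket).
- The arm moves only by the tool tcp_steps, called after "Request:" by a JSON object that holds its "fn" and its "kwargs", one argument or row to a line. Schema: {"type":"object","properties":{"motion":{"type":"object","properties":{"increments":{"type":"array","items":{"type":"array","items":{"type":"number"},"minItems":5,"maxItems":5},"minItems":1,"maxItems":12}},"additionalProperties":false,"required":["increments"]},"only":{"type":"string"},"quiet":{"type":"boolean"},"lines":{"type":"string"}},"required":["motion"],"additionalProperties":false}. motion is an object whose key "increments" holds a list of rows, 1 to 12 of them, each of 5 numbers: the opening from 0.0 (shut) to 1.0 (fully open), then dx, dy, dz in m, then a turn about the tool's z in rad; each row shifts and turns the commanded pose from where the row before left it, along the tool's axes as they then stand; what a row does not reach is not made up. A row lasts 1/8 s, in which the tool goes at most 0.0625 m and 0.188 rad, less where a joint would pass 70% of its speed; a pose out of reach is approached as far as the arm can. The fingers move at their own pace and stop on an object; the grip force is fixed at half the most. Time passes only in rows, so rows that do not move let the fingers close. The tool returns the time, the measured TCP pose, the force, the opening and the grip force at its end. only (a regular expression) keeps the lines of the reply that match it, lines (a string "A,B") keeps lines A to B, and quiet returns only ok. Input that does not fit is refused with a message, and nothing moves.
- env.read_state(): the state, without advancing time (a new reading comes with each control period).
- cams.get_image(name): name is "side" or "top" or "wrist"; returns the picture (420x560x3 uint8, red, green, blue); there is no depth.
- cams.camera_params(name): a dict with "fx", "fy", "cx", "cy" (pixels), "pose" (4x4, takes a point from camera to world coordinates); the wrist camera has in their place "mount" (4x4, takes a point from camera to tool coordinates, whose origin is the TCP and whose axes are the flange's). Camera axes: x right, y up, looking along -z (the intrinsics and any distortion apply to the point x, -y, -z); pixel columns grow to the right and rows downward; lengths in m; the calibration is good to about 2 mm. The wrist camera is an equidistant fisheye: a pixel r from the principal point sees the ray r / f radians off the axis. A picture is of the moment at which its call begins: read the wrist's pose just before it. camera_params takes no time and is no camera call.
- ticket.close_job(): hands the job in; it is judged then, once.
The state is a dict: "clock": time; "joints": joint angles; "qd": joint speeds; "joint_torque": joint torques, N m; "tool_pos": TCP position; "ee_rot": TCP orientation; "force": force on the tool from outside, world axes, zero at the start; "wrist_torque": the same for the moment, N m; "width": opening from 0.0 (shut) to 1.0 (fully open); "gripper_force": force on a finger pad.
Only numpy, scipy, OpenCV 4.12 (cv2) and the standard library are available. Lean on these libraries where they do the work, as an engineer would, in place of code of your own. Each camera call takes 0.05 s, during which the arm holds its last target. There are 200 camera calls.

TASK

Reach down through the window of the yellow guard with the fingertips and press the red lever fully down, without touching the guard, so that the tile rises out of the mould; leave the lever down. Then push the raised tile to the left off the mould until it lies flat and wholly on the wooden board. Only press and push: do not lift the tile, and leave the pots, jar and tools where they are.

Things in the scene. Friction and masses are not known exactly. Their poses are not given: they have to be found in the camera images.
- press: Low green tile press fixed on the table, 240 mm deep (x), 575 mm wide (y). Origin: table level, below the mould's middle; x points away from the robot, y left, z up. Along y, right to left: guard over the lever (-0.295 to -0.155 m), bare flat top (to -0.07), mould (to +0.07), board (to +0.263). Flat top and mould rim are 60 mm above the table, the board 59 mm.
- mould_rim (a point): Middle of the white plaster mould (140 mm square), level with its rim, 60 mm above the table, straight above the press's origin. The mould has a 105 mm square recess in which the tile lies sunk at the start.
- guard: Yellow guard fixed on the press: level 140 mm square panel, 6 mm thick, on corner posts, with a 90 mm square window in its middle (sides along the press's axes) and a 6 mm rail half way down the left, right and front sides. Origin: centre of the window, level with the panel's top face, 125 mm above the table; 45 mm nearer (-x) and 225 mm right (-y) of the press's origin. Not to be touched.
- paddle (a point): Middle of the top face of the red paddle at the lever's end, 34 x 40 mm, straight below the window's centre: 20 mm below the guard's top face at the start, about 44 mm below it when fully pressed. It moves with the lever.
- eject_lever (a joint): Ejector lever: 0 up (start) to 0.24 rad fully down on its stop. Its axis lies 100 mm from the paddle (towards press +x), so the paddle goes down 24 mm. It takes about 6 N at the paddle and stays where it is left. It drives the steel plate under the tile: 15 mm up when the lever is fully down.
- tile: Square terracotta tile with rosette, 100 x 100 x 12 mm, about 0.23 kg. Origin: centre of its underside; sides along the press's axes. At the start it lies in the mould, its top 1 mm below the rim; with the lever fully down its underside stands 2 mm above the rim and its top 14 mm above, so it can slide off to the left.
- board_middle (a point): Point on top of the wooden board, 167 mm left (press +y) of the mould's middle: the tile's middle should come to lie about here. The board is 150 mm wide between two side rails along the press's y, with a stop across its far end, 96 mm beyond this point; rails and stop rise 8 mm above it.
- beaker: Terracotta beaker, 72 mm across, 85 mm tall, standing on the table behind the press. Origin: centre of its underside. Bystander, to be left alone.
- white_cup: White ceramic cup, 72 mm across, 75 mm tall, standing on the table behind the press. Origin: centre of its underside. Bystander, to be left alone.
- bowl: Terracotta bowl, 104 mm across, 45 mm tall, standing on the table behind the press. Origin: centre of its underside. Bystander, to be left alone.
- stain_jar: Small amber jar with yellow cap, 34 mm across, 45 mm tall, standing on the press top between the mould and the guard, towards the back. Origin: centre of its underside. Bystander, to be left alone.
- brush: Brush lying on the table, about 160 mm long, in front of the press. Origin: centre of its underside (handle along its -x). Bystander, to be left alone.
- wood_rib: Wooden spatula lying on the table, about 170 mm long, beside the right end of the press. Origin: centre of its underside (handle along its -x). Bystander, to be left alone.
- plaster_bat: Round plaster bat, 110 mm across, 20 mm thick, lying on the table, beyond the board's end. Origin: centre of its underside. Bystander, to be left alone.

How it is judged:
By the outcome, as a careful person would: the job done as asked, in the order asked, and still so for the second after the job is handed in, with the robot touching nothing.
It also fails if it takes over 45 s, if anything falls off the work surface, if the arm or the gripper's body presses on something with over 40 N, if the wrist force passes 120 N, or if a joint passes its speed limit or range.

## Working session

There is one attempt and no reset: what is moved stays moved. The work goes in short steps, Python scripts to look and compute and a tool call to move; the robot and the scene stay as the last step left them, time stands still between calls to the robot, and variables do not carry over. Pictures are saved under pics/ and viewed, at most 10 in all, crops included, and the job is handed in when it is done.

```bash
ls; mkdir -p pics
```

Run:
```python
from plant import env, cams, ticket
import cv2, numpy as np
s=env.read_state(); print({k:np.round(v,3).tolist() for k,v in s.items()}, env.finger_overhang)
a=cams.get_image("top"); b=cams.get_image("side")
cv2.imwrite("pics/top0.png",a[:,:,::-1]); cv2.imwrite("pics/side0.png",b[:,:,::-1])
for n in("top","side","wrist"): print(n,{k:np.round(v,3).tolist() for k,v in cams.camera_params(n).items()})
```

```text
pics
plant.py
{'clock': 0.0, 'joints': [1.214, 0.384, 0.016, 1.371, -0.006, 1.388, -0.047], 'qd': [0.0, 0.0, -0.001, 0.0, -0.0, -0.001, 0.001], 'joint_torque': [0.0, -62.759, 0.844, -37.182, 0.016, 0.014, 0.0], 'tool_pos': [0.181, -0.598, 0.247], 'ee_rot': [-0.001, 0.989, 0.146, -0.0], 'force': [-0.025, -0.048, -0.51], 'wrist_torque': [0.023, 0.013, 0.014], 'gripper_force': 0.0, 'width': 1.001} 0.017
top {'fx': 463.648, 'fy': 463.648, 'cx': 274.673, 'cy': 205.251, 'pose': [[-0.003, 0.981, -0.194, 0.349], [-1.0, -0.003, -0.003, 0.001], [-0.004, 0.194, 0.981, 1.424], [0.0, 0.0, 0.0, 1.0]]}
side {'fx': 394.744, 'fy': 394.744, 'cx': 274.996, 'cy': 206.756, 'pose': [[0.988, 0.069, -0.141, 0.459], [-0.156, 0.558, -0.815, -0.714], [0.022, 0.827, 0.561, 0.59], [0.0, 0.0, 0.0, 1.0]]}
wrist {'fx': 325.192, 'fy': 325.192, 'cx': 276.948, 'cy': 208.078, 'mount': [[0.0, 0.949, 0.314, 0.081], [1.0, -0.0, -0.001, 0.001], [-0.001, 0.314, -0.949, -0.128], [0.0, 0.0, 0.0, 1.0]]}
```

View pics/top0.png

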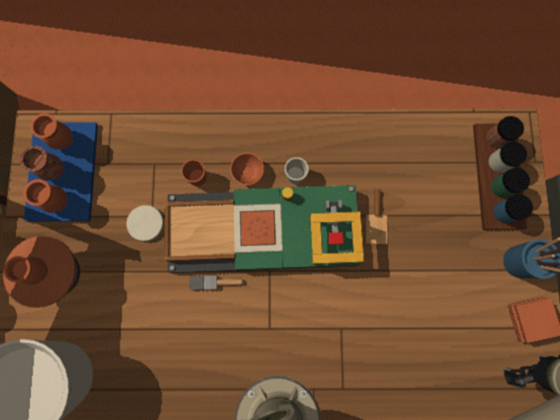

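View pics/side0.png

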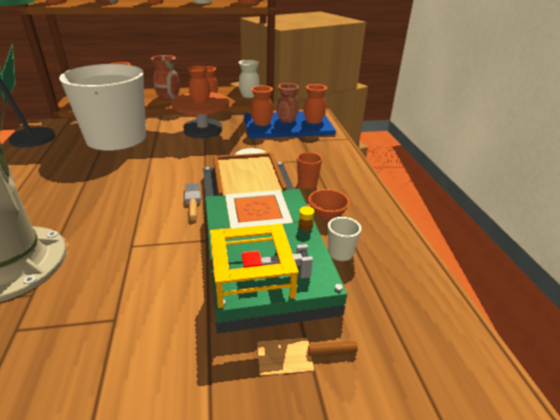

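The top view shows the mould at about (258,228), the yellow guard at (337,238), the red paddle at (336,238) and the board at (200,232). The jar is at (288,193). The side view agrees. Next I measure by masks.

Create h.py:
```python
import numpy as np, cv2
from plant import env, cams, ticket
def ray(n,px):
    c=cams.camera_params(n); P=np.array(c["pose"]); px=np.atleast_2d(px).astype(float)
    d=np.c_[(px[:,0]-c["cx"])/c["fx"],-(px[:,1]-c["cy"])/c["fy"],-np.ones(len(px))]@P[:3,:3].T
    return P[:3,3],d
def onz(n,px,z):
    o,d=ray(n,px); return o+d*((z-o[2])/d[:,2])[:,None]
def proj(n,p):
    c=cams.camera_params(n); P=np.array(c["pose"]); q=(np.atleast_2d(p)-P[:3,3])@P[:3,:3]
    return np.c_[c["cx"]+c["fx"]*q[:,0]/-q[:,2], c["cy"]+c["fy"]*q[:,1]/q[:,2]]
def rect(mask,box,fill=True):
    m=np.zeros_like(mask,np.uint8); x0,y0,x1,y1=box; m[y0:y1,x0:x1]=mask[y0:y1,x0:x1]
    cs,_=cv2.findContours(m,cv2.RETR_EXTERNAL,cv2.CHAIN_APPROX_NONE); c=max(cs,key=cv2.contourArea)
    return c[:,0]
```

Run:
```python
from h import *
im={n:cv2.cvtColor(cv2.imread(f"pics/{n}0.png"),cv2.COLOR_BGR2HSV).astype(int) for n in("top","side")}
H=lambda n:(im[n][...,0],im[n][...,1],im[n][...,2])
boxes={"top":dict(w=(225,195,290,260),y=(305,205,370,270),r=(325,228,350,250),t=(235,205,280,250)),
"side":dict(w=(215,185,300,235),y=(205,220,300,305),r=(235,245,270,272),t=(225,190,290,230))}
for n in im:
    h,s,v=H(n); M=dict(w=(s<60)&(v>120),y=(h>20)&(h<33)&(s>180)&(v>120),r=((h<6)|(h>174))&(s>200)&(v>120),t=((h<12)|(h>174))&(s>110)&(v>80))
    for k,z in (("w",.06),("y",.125),("r",.105),("t",.059)):
        c=rect(M[k],boxes[n][k]); p=onz(n,c+0.0,z)[:,:2].astype(np.float32)
        r=cv2.minAreaRect(p*1000); print(n,k,np.round(r[0]),np.round(r[1]),round(r[2],1), c.min(0),c.max(0))
```

```text
top w [551.  55.] [143. 139.] 1.5 [235 204] [282 252]
top y [ 583. -233.] [3. 3.] 89.8 [358 212] [359 213]
top r [ 513. -168.] [38. 29.] 89.8 [329 233] [342 243]
top t [551.  57.] [99. 98.] 0.7 [241 211] [274 244]
side w [550.  57.] [141. 140.] 1.9 [226 191] [291 227]
side y [ 513. -196.] [142. 195.] 1.7 [210 224] [298 298]
side r [ 511. -170.] [32. 38.] 1.7 [242 251] [261 266]
side t [549.  58.] [100.  97.] 1.8 [235 196] [277 221]
```

Both views agree: press origin is about (0.550, 0.056) with yaw about 1.7°. That predicts the paddle at (0.512, -0.170), and I measured (0.512, -0.169). I now shut the gripper and turn it so its y axis lies along the press's x axis.

Request:
{"fn": "tcp_steps", "kwargs": {
  "motion": {"increments":[[0, 0, 0, 0, -0.187], [0, 0, 0, 0, -0.187], [0, 0, 0, 0, -0.187], [0, 0, 0, 0, -0.187], [0, 0, 0, 0, -0.187], [0, 0, 0, 0, -0.187], [0, 0, 0, 0, -0.185], [0, 0, 0, 0, 0]]}
}}

```text
clock: 1.1
tool_pos: [0.1809, -0.598, 0.2477]
ee_rot: [-0.0, 0.697, 0.717, 0.0]
force: [0.3, 0.1, -0.0]
width: 0.001
gripper_force: 0.0
```

Add to h.py:
```python
from scipy.spatial.transform import Rotation as R
def state():
    s=env.read_state(); q=np.array(s["ee_rot"]); return s,R.from_quat(np.r_[q[1:],q[0]]).as_matrix()
PO=np.array([.550,.056]); YAW=0.028
def press(x,y,z): 
    c,t=np.cos(YAW),np.sin(YAW); return np.array([PO[0]+c*x-t*y,PO[1]+t*x+c*y,z])
def togo(target):
    s,M=state(); print("t",round(s["clock"],2),"pos",np.round(s["tool_pos"],4),"yawX",round(np.arctan2(M[1,0],M[0,0]),4),"zaxis",np.round(M[:,2],3),"j",np.round(s["joints"],2),"F",np.round(s["force"],1),"go(tool)",np.round(M.T@(np.array(target)-s["tool_pos"]),4))
```

Run:
```python
from h import *
togo(np.r_[press(-.045,-.225,0)[:2],.19]); print(press(-.045,-.225,.125))
print("jar",onz("top",(288,193),.105),"cap side",onz("side",(307,214),.105))
# window inner contour in top
for n in("top","side"):
    print(n,np.round(proj(n,[press(-.045+a,-.225+b,.125) for a,b in((.07,.07),(.07,-.07),(-.07,-.07),(-.07,.07),(.045,.045),(-.045,-.045))])).tolist())
    h=cv2.cvtColor(cv2.imread(f"pics/{n}0.png"),cv2.COLOR_BGR2HSV); m=cv2.inRange(h,(18,140,70),(33,255,255)); 
    ys,xs=np.nonzero(m[205:310,205:370]); print(xs.min()+205,xs.max()+205,ys.min()+205,ys.max()+205) if n=="side" else print([ (a.min()+300,a.max()+300) for a in np.nonzero(m[205:270,300:370])[::-1]])
```

```text
t 1.1 pos [ 0.1809 -0.598   0.2477] yawX 1.5996 zaxis [-0.     0.001 -1.   ] j [ 1.36  0.39 -0.19  1.36  0.07  1.39  1.2 ] F [ 0.3  0.1 -0. ] go(tool) [0.418  0.3426 0.0582]
[ 0.51131682 -0.17017164  0.125     ]
jar [[ 0.6454043  -0.03348943  0.105     ]] cap side [[ 0.64465972 -0.04548184  0.105     ]]
top [[311.0, 214.0], [360.0, 213.0], [364.0, 262.0], [313.0, 264.0], [320.0, 222.0], [354.0, 253.0]]
[(np.int64(310), np.int64(363)), (np.int64(306), np.int64(358))]
side [[281.0, 223.0], [298.0, 272.0], [214.0, 282.0], [210.0, 230.0], [271.0, 232.0], [228.0, 270.0]]
209 347 205 308
```

The projected guard corners match the picture. I move above the window.

Request:
{"fn": "tcp_steps", "kwargs": {
  "motion": {"increments":[[0, 0.042, 0.034, 0, 0], [0, 0.042, 0.034, 0, 0], [0, 0.042, 0.034, 0, 0], [0, 0.042, 0.034, 0, 0], [0, 0.042, 0.034, 0, 0], [0, 0.042, 0.034, 0, 0], [0, 0.042, 0.034, 0, 0], [0, 0.042, 0.034, 0, 0], [0, 0.041, 0.034, 0, 0], [0, 0.041, 0.037, 0, 0], [0, 0, 0, 0, 0]]}
}}

```text
clock: 2.48
tool_pos: [0.5136, -0.1646, 0.2483]
ee_rot: [-0.001, 0.695, 0.719, 0.001]
force: [-0.0, -0.6, -1.1]
width: -0.002
gripper_force: 0.0
```

Run:
```python
from h import *
togo(np.r_[press(-.045,-.225,0)[:2],.16])
cv2.imwrite("pics/side1.png",cams.get_image("side")[100:320,150:390,::-1].repeat(2,0).repeat(2,1))
cv2.imwrite("pics/wrist1.png",cams.get_image("wrist")[:,:,::-1])
```

```text
t 2.48 pos [ 0.5136 -0.1646  0.2483] yawX 1.6043 zaxis [ 0.001  0.003 -1.   ] j [ 0.71  0.24 -0.55  1.59  0.13  1.35  0.18] F [-0.  -0.6 -1.1] go(tool) [-0.0057 -0.0025  0.0882]
```

View pics/wrist1.png

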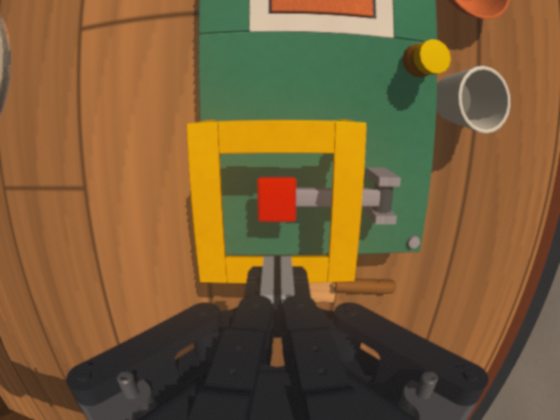

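The wrist view shows the window (about 220–335 by 152–256) with the red paddle at (277,200), clear of the fingers. I cast both through the wrist camera as a check.

Add to h.py:
```python
def wz(px,z):
    s,M=state(); c=cams.camera_params("wrist"); T=np.array(c["mount"]); px=np.atleast_2d(px).astype(float)
    u=np.c_[px[:,0]-c["cx"],px[:,1]-c["cy"]]; r=np.linalg.norm(u,axis=1)+1e-9; th=r/c["fx"]
    d=np.c_[u[:,0]/r*np.sin(th),-u[:,1]/r*np.sin(th),-np.cos(th)]
    o=np.array(s["tool_pos"])+M@T[:3,3]; d=d@T[:3,:3].T@M.T
    return o+d*((z-o[2])/d[:,2])[:,None]
```

Run:
```python
from h import *
togo(np.r_[press(-.045,-.225,0)[:2],.16])
im=cv2.cvtColor(cv2.imread("pics/wrist1.png"),cv2.COLOR_BGR2HSV)
m=cv2.inRange(im,(0,200,150),(6,255,255)); c=rect(m,(240,160,310,240))
print("paddle",cv2.minAreaRect((wz(c,.105)[:,:2]*1000).astype(np.float32)))
p=wz([(221,153),(334,153),(189,124),(366,124)],.125)*1000; print(np.round(p))
print(np.round([press(-.045+a,-.225+b,.125)*1000 for a,b in((-.045,.045),(.045,.045),(-.07,.07),(.07,.07))]))
```

```text
t 2.58 pos [ 0.5114 -0.1696  0.248 ] yawX 1.5988 zaxis [-0.001  0.    -1.   ] j [ 0.72  0.24 -0.55  1.59  0.13  1.35  0.19] F [-0.3 -0.1 -0.8] go(tool) [-0.0005 -0.      0.088 ]
paddle ((512.0364379882812, -171.5965118408203), (32.462825775146484, 38.20745086669922), 1.6259857416152954)
[[ 467. -129.  125.]
 [ 556. -126.  125.]
 [ 442. -106.  125.]
 [ 580. -102.  125.]]
[[ 465. -126.  125.]
 [ 555. -124.  125.]
 [ 439. -102.  125.]
 [ 579.  -98.  125.]]
```

Request:
{"fn": "tcp_steps", "kwargs": {
  "motion": {"increments":[[0, -0.002, 0.0005, 0.03, 0], [0, 0, 0, 0.03, 0], [0, 0, 0, 0.03, 0], [0, 0, 0, 0.028, 0], [0, 0, 0, 0, 0], [0, 0, 0, 0.01, 0], [0, 0, 0, 0.008, 0], [0, 0, 0, 0.006, 0], [0, 0, 0, 0.005, 0], [0, 0, 0, 0, 0], [0, 0, 0, 0, 0]]}
}}

```text
clock: 3.95
tool_pos: [0.5122, -0.1725, 0.1019]
ee_rot: [0.001, 0.697, 0.717, 0.0]
force: [-0.5, -1.9, 1.7]
width: -0.003
gripper_force: 1.1
```

```bash
python3 -c "
from h import *
togo([.512,-.1715,.097])"
```

```text
t 3.95 pos [ 0.5122 -0.1725  0.1019] yawX 1.6002 zaxis [ 0.001 -0.001 -1.   ] j [ 0.69  0.37 -0.52  1.77  0.21  1.05  0.13] F [-0.5 -1.9  1.7] go(tool) [ 0.001  -0.0002  0.0049]
```

Request:
{"fn": "tcp_steps", "kwargs": {
  "motion": {"increments":[[0, 0, 0, 0.003, 0], [0, 0, 0, 0.002, 0], [0, 0, 0, 0, 0]]}
}}

```text
clock: 4.32
tool_pos: [0.5127, -0.1725, 0.0989]
ee_rot: [0.001, 0.697, 0.718, 0.0]
force: [-9.2, -0.3, 20.8]
width: -0.002
gripper_force: 11.6
```

Request:
{"fn": "tcp_steps", "kwargs": {
  "motion": {"increments":[[0, 0, 0, 0.002, 0], [0, 0, 0, 0, 0]]}
}}

```text
clock: 4.58
tool_pos: [0.513, -0.1726, 0.0985]
ee_rot: [0.002, 0.696, 0.718, -0.0]
force: [-14.8, 1.5, 36.0]
width: 0.0
gripper_force: 19.4
```

Run:
```python
from h import *
togo([.512,-.1715,.097])
cv2.imwrite("pics/side2.png",cv2.resize(cams.get_image("side")[150:320,180:360,::-1],None,fx=3,fy=3,interpolation=cv2.INTER_CUBIC))
```

```text
t 4.58 pos [ 0.513  -0.1726  0.0985] yawX 1.6006 zaxis [ 0.003 -0.003 -1.   ] j [ 0.69  0.38 -0.52  1.78  0.22  1.04  0.12] F [-14.8   1.5  36. ] go(tool) [ 0.0011 -0.001   0.0014]
```

View pics/side2.png

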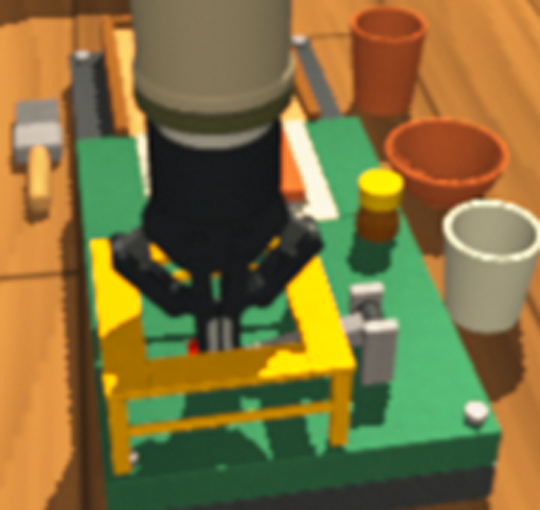

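The force jumped to 36 N on the stop at tip height 0.0815, and the fingers are well inside the window. I lift straight out and verify.

Request:
{"fn": "tcp_steps", "kwargs": {
  "motion": {"increments":[[0, 0, 0, -0.01, 0], [0, 0, 0, -0.02, 0], [0, 0, 0, -0.03, 0], [0, 0, 0, -0.03, 0], [0, 0, 0, -0.03, 0], [0, 0, 0, 0, 0]]}
}}

```text
clock: 5.38
tool_pos: [0.5136, -0.1718, 0.2169]
ee_rot: [0.002, 0.696, 0.718, 0.001]
force: [-0.7, -0.5, 0.3]
width: -0.001
gripper_force: 0.0
```

Run:
```python
from h import *
togo(press(0,-.09,.2))
cv2.imwrite("pics/wrist3.png",cams.get_image("wrist")[:,:,::-1])
cv2.imwrite("pics/side3.png",cv2.resize(cams.get_image("side")[150:320,180:360,::-1],None,fx=3,fy=3,interpolation=cv2.INTER_CUBIC))
im=cv2.cvtColor(cv2.imread("pics/wrist3.png"),cv2.COLOR_BGR2HSV)
m=cv2.inRange(im,(0,200,120),(6,255,255)); c=rect(m,(230,120,330,260))
for z in(.105,.081): print("paddle",z,cv2.minAreaRect((wz(c,z)[:,:2]*1000).astype(np.float32)))
```

```text
t 5.38 pos [ 0.5136 -0.1718  0.2169] yawX 1.6014 zaxis [ 0.005 -0.001 -1.   ] j [ 0.72  0.26 -0.55  1.63  0.14  1.28  0.18] F [-0.7 -0.5  0.3] go(tool) [0.1366 0.0431 0.0169]
paddle 0.105 ((511.3426208496094, -162.41172790527344), (29.242298126220703, 33.87226486206055), 0.6703090667724609)
paddle 0.081 ((511.4469909667969, -169.55206298828125), (32.208412170410156, 37.307960510253906), 0.6703099608421326)
```

View pics/wrist3.png

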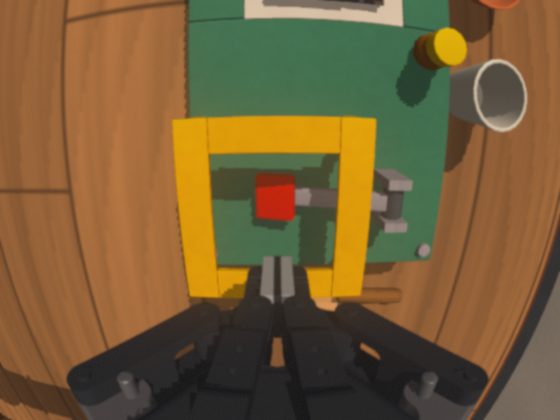

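View pics/side3.png

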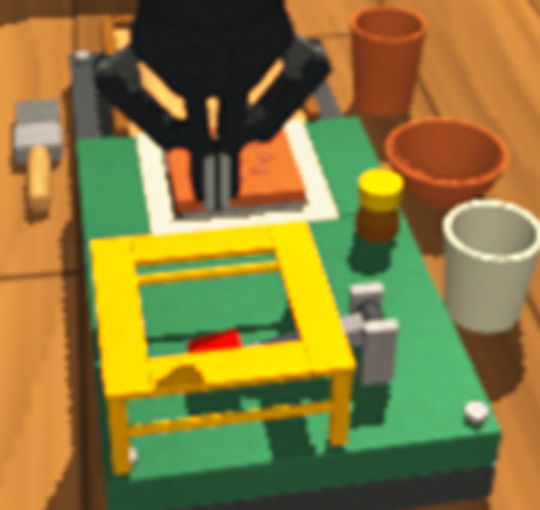

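The lever is fully down: the paddle's measured size fits z=0.081, and the tile stands proud of the mould. I move to the bare top right of the tile with the fingers part open for a two-point push.

Request:
{"fn": "tcp_steps", "kwargs": {
  "motion": {"increments":[[0.4, 0.05, 0.014, 0, 0], [0.4, 0.05, 0.014, 0, 0], [0.4, 0.046, 0.015, 0, 0], [0.4, 0, 0, 0.04, 0], [0.4, 0, 0, 0.04, 0], [0.4, 0, 0, 0.03, 0], [0.4, 0, 0, 0, 0], [0.4, 0, 0, 0, 0]]}
}}

```text
clock: 6.48
tool_pos: [0.5508, -0.0246, 0.105]
ee_rot: [0.0, 0.696, 0.718, 0.0]
force: [0.3, -0.8, 0.3]
width: 0.4
gripper_force: 0.0
```

Run:
```python
from h import *
togo(press(0,-.08,.0815)); togo(press(0,.105,.0815))
```

```text
t 6.47 pos [ 0.5508 -0.0246  0.105 ] yawX 1.601 zaxis [ 0.  0. -1.] j [ 0.47  0.41 -0.6   1.74  0.26  1.07 -0.18] F [ 0.3 -0.8  0.3] go(tool) [0.0006 0.0014 0.0235]
t 6.47 pos [ 0.5508 -0.0246  0.105 ] yawX 1.601 zaxis [ 0.  0. -1.] j [ 0.47  0.41 -0.6   1.74  0.26  1.07 -0.18] F [ 0.3 -0.8  0.3] go(tool) [0.1856 0.0018 0.0236]
```

Request:
{"fn": "tcp_steps", "kwargs": {
  "motion": {"increments":[[0.4, 0, 0.001, 0.012, 0], [0.4, 0, 0, 0.0115, 0], [0.4, 0, 0, 0, 0], [0.4, 0.01, 0, 0, 0], [0.4, 0.01, 0, 0, 0], [0.4, 0.01, 0, 0, 0], [0.4, 0.01, 0, 0, 0], [0.4, 0.01, 0, 0, 0], [0.4, 0, 0, 0, 0]]}
}}

```text
clock: 7.6
tool_pos: [0.5499, 0.0269, 0.0809]
ee_rot: [-0.0, 0.696, 0.718, 0.0]
force: [0.3, 0.7, 0.4]
width: 0.401
gripper_force: 0.0
```

Run:
```python
from h import *
togo(press(0,.105,.0815))
cv2.imwrite("pics/side4.png",cv2.resize(cams.get_image("side")[130:300,180:360,::-1],None,fx=3,fy=3,interpolation=cv2.INTER_CUBIC))
```

```text
t 7.6 pos [0.5499 0.0269 0.0809] yawX 1.6028 zaxis [ 0.     0.001 -1.   ] j [ 0.38  0.44 -0.6   1.76  0.28  1.03 -0.3 ] F [0.3 0.7 0.4] go(tool) [ 0.1341  0.0015 -0.0004]
```

View pics/side4.png

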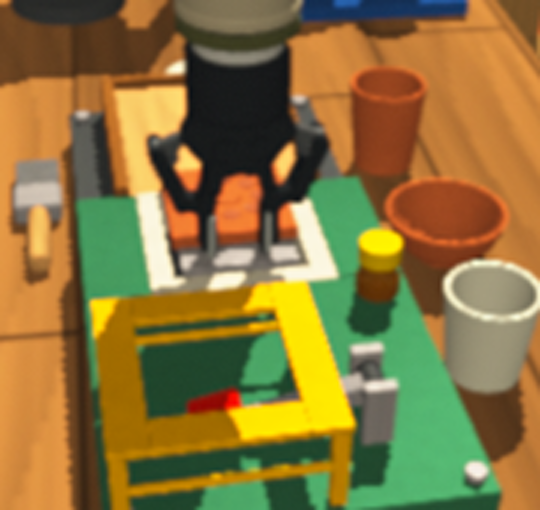

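The tile is sliding left squarely ahead of both fingertips, with the bare steel plate visible behind it. I continue.

Request:
{"fn": "tcp_steps", "kwargs": {
  "motion": {"increments":[[0.4, 0.012, 0, 0, 0], [0.4, 0.012, 0, 0, 0], [0.4, 0.012, 0, 0, 0], [0.4, 0.012, 0, 0, 0], [0.4, 0.012, 0, 0, 0], [0.4, 0.012, 0, 0, 0], [0.4, 0.012, 0, 0, 0], [0.4, 0.012, 0, 0, 0], [0.4, 0.012, 0, 0, 0], [0.4, 0.012, 0, 0, 0], [0.4, 0.01, 0, 0, 0], [0.4, 0, 0, 0, 0]]}
}}

```text
clock: 9.15
tool_pos: [0.5459, 0.1566, 0.081]
ee_rot: [-0.0, 0.696, 0.718, 0.0]
force: [-0.4, -0.8, -0.4]
width: 0.402
gripper_force: 0.0
```

```bash
python3 -c "
from h import *
togo(press(0,.105,.0815))"
```

```text
t 9.15 pos [0.5459 0.1566 0.081 ] yawX 1.6026 zaxis [ 0.     0.001 -1.   ] j [ 0.16  0.48 -0.63  1.71  0.32  1.05 -0.55] F [-0.4 -0.8 -0.4] go(tool) [ 0.0043  0.0013 -0.0005]
```

Next I do the last few millimetres, back off, rise clear and check.

Request:
{"fn": "tcp_steps", "kwargs": {
  "motion": {"increments":[[0.4, 0.004, 0, 0, 0], [0.4, 0, 0, 0, 0], [0.4, -0.015, 0, 0, 0], [0.4, -0.01, 0, -0.02, 0], [0.4, -0.03, 0, -0.05, 0], [0.4, -0.05, 0, -0.03, 0], [0.4, -0.06, 0, 0, 0], [0.4, -0.06, 0, 0, 0], [0.4, 0, 0, 0, 0]]}
}}

```text
clock: 10.28
tool_pos: [0.5524, -0.074, 0.182]
ee_rot: [0.001, 0.7, 0.714, -0.001]
force: [0.3, 0.3, -0.5]
width: 0.397
gripper_force: 0.0
```

Run:
```python
from h import *
togo(press(0,.105,.0815))
a=cams.get_image("top"); b=cams.get_image("side")
cv2.imwrite("pics/top5.png",a[:,:,::-1]); cv2.imwrite("pics/side5.png",b[:,:,::-1])
v=[cv2.resize(a[150:290,130:390,::-1],(520,280)),cv2.resize(b[140:320,180:360,::-1],(520,320))]
cv2.imwrite("pics/both5.png",np.vstack(v))
for n,box in(("top",(160,195,240,265)),("side",(215,140,290,215))):
    h=cv2.cvtColor({"top":a,"side":b}[n],cv2.COLOR_RGB2HSV); m=cv2.inRange(h,(0,150,80),(9,255,255))
    c=rect(m,box); print(n,cv2.minAreaRect((onz(n,c,.071)[:,:2]*1000).astype(np.float32)))
print(press(0,.167,.071))
```

```text
t 10.28 pos [ 0.5524 -0.074   0.182 ] yawX 1.5894 zaxis [ 0.001 -0.003 -1.   ] j [ 0.54  0.34 -0.58  1.64  0.2   1.23 -0.06] F [ 0.3  0.3 -0.5] go(tool) [ 0.2353 -0.001   0.0998]
top ((544.869384765625, 218.66888427734375), (96.85446166992188, 96.74459075927734), 1.9762946367263794)
side ((513.8462524414062, 215.04898071289062), (9.102668762207031, 106.60163116455078), 3.924107789993286)
[0.54532461 0.22293454 0.071     ]
```

View pics/both5.png

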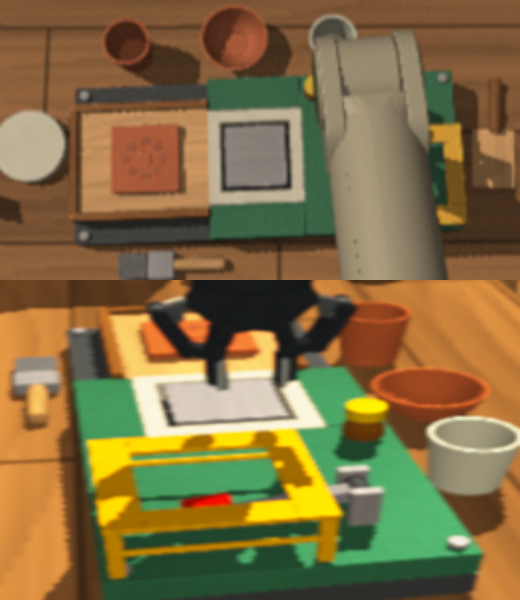

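The tile lies flat on the board, with its centre at (0.545, 0.219) against the target (0.545, 0.223). It is square to the press and clear of the mould. The lever is down, nothing else has moved, and the gripper is clear of everything.

```bash
python3 -c "
from plant import env, cams, ticket
print(ticket.close_job())"
```

```text
the job is handed in; nothing more can be done
None
```

The job is handed in at about 10 s: the lever was pressed fully down with no sign of guard contact and left there, and the tile was pushed left to lie flat and wholly on the board, its centre about 4 mm from the target point.

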